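# Stow the last tin and tally it

### The job

A tin has been left standing against the tally counter, in the way of its lever. Put it into the empty bay of the rack, upright and about midway along the cork pad, set down and not dropped. Then record it: swing the tally lever all the way to its stop without forcing it, hold it there a moment and let go of it there, so that it springs back by itself; leave all the other things as they stand.

Things in the scene. Friction and masses are not known exactly. Their poses are not given: they have to be found in the camera images.
- tin: The tin to put away: closed plain metal box, 64 mm along its x, 46 mm along its y, 72 mm high. Origin at the centre of its underside, z up; 150 to 310 g. It starts upright with its +x face only 2 to 7 mm from the tally counter's front: no finger fits there, so at first it can be taken only across its 46 mm (along y). The counter top about 0.46 m straight ahead of the robot's base is clear, for setting it down. It blocks the lever.
- tally: Bench tally counter, fixed: grey housing 100 mm (x) by 170 mm (y) by 95 mm high, white number wheels in its top. Origin at the centre of its underside, z up; the front, where tin and lever are, faces its -x, at x = -50 mm. The lever's pivot post stands in front of the housing at x = -68, y = +75 mm.
- lever (a joint): Angle of the tally lever (rad) about its upright pivot: 0 at rest, when the lever points along the tally counter's -x, growing counterclockwise seen from above (towards the counter's -y, across its front) up to a hard stop at 1.20. A spring pulls it back, about 2 N at the knob at rest and 8 N at the stop; it is damped (about 7 N more at 0.1 m/s at the knob) and takes about 2 s to come back by itself.
- lever_knob (a point): Centre of the top face of the lever's knob: an upright steel cylinder 18 mm across, its top 104 mm above the counter top, free all round for 40 mm below that; under it is the flat lever arm, 10 mm wide, 50 to 64 mm above the counter top. 90 mm from the pivot.
- lever_pivot (a point): Point on the lever's upright pivot axis, at the height of the knob's top (104 mm); fixed to the tally counter. Its axes are those of the tally counter.
- rack: Fixed wooden rack. Base 130 (x) by 200 (y) by 8 mm thick; four walls along x, 8 mm thick, tops at 92 mm height, make three bays 56 mm wide, centred at y = -64, 0, +64 mm, open above; a lip 8 mm thick, top at 30 mm height, closes both ends. Tins go in with their 64 mm side along the rack's x; no finger fits between tin and wall: hold it across its 64 mm. Origin: centre of underside.
- pad: Fixed cork pad on the floor of the empty bay, 110 mm (x) by 52 mm (y) by 3 mm, axes as the rack's. Origin at the centre of its underside, 8 mm above the counter top; its top is 11 mm above the counter top.
- tin_b: One of the two tins already in the rack: closed plain metal box, 64 mm along its x, 46 mm along its y, 72 mm high. Origin at the centre of its underside, z up. To be left alone.
- tin_c: The other tin already in the rack: closed plain metal box, 64 mm along its x, 46 mm along its y, 72 mm high. Origin at the centre of its underside, z up. To be left alone.
- mill: Glass pepper mill with a steel top, 54 mm across, 138 mm high, standing beside the tally counter on its -y side. Origin at the centre of its underside. To be left alone.
- canister: Cream ceramic canister, 112 mm across, 163 mm high, towards the back. Origin at the centre of its underside. To be left alone.
- jar: Amber glass jar with a steel cap, 76 mm across, 110 mm high, on the right. Origin at the centre of its underside. To be left alone.
- mug: White mug, 80 mm across, 90 mm high, on the left. Origin at the centre of its underside. To be left alone.

How it is judged:
By the outcome, as a careful person would: the job done as asked, in the order asked, and still so for the second after the job is handed in, with the robot touching nothing.
It also fails if it takes over 72 s, if anything falls off the work surface, if the arm or the gripper's body presses on something with over 40 N, if the wrist force passes 120 N, or if a joint passes its speed limit or range.

### The arm

A 6-joint arm with a two-finger parallel gripper is mounted at the origin on the work surface. World frame = base frame: x ahead of the robot, y to its left, z up, the work surface at z = 0. Lengths are in m, angles in rad, forces in N, time in s.
With the tool pointing down it reaches from about 0.4 to 0.825 m from the base axis. Payload 7 kg.
Tool frame: the origin (TCP) lies at the centre of the arm's flange, where the gripper is bolted on; the fingertips stand 178 mm ahead of it and the grasp point (between the pads) lies 159 mm ahead of it (arm.tip_reach is the distance from the TCP to the fingertips, in m); z points along the fingers, y is the direction in which the jaws open and shut (so a half turn about z gives the same grasp; the last joint's range is limited). The gripper opens to 88 mm and grips with 3 to 60 N. Pads are 19 mm wide; open, the fingers measure 130 mm over their backs; the gripper's body (78 mm by 193 mm) begins 47 mm behind the grasp point.
Start: joints at [-0.84, 0.359, 0.012, 0, -1.224, -0.288], TCP at [0.289, -0.61, 0.405] pointing down, gripper open.
Joint ranges: [-3.07, 3.07], [-1.43, 2.12], [-1.02, 1.25], [-3.03, 1.67], [-3.05, -0], [-3.03, 3.03]. Speed limits (rad/s): [2.39, 2.39, 3.01, 3.14, 3.14, 3.14].

### API

Orientations are given as [roll, pitch, yaw] about the fixed x, y, z axes, in that order (R = Rz(yaw) Ry(pitch) Rx(roll)).
In Python, from station import arm gives the robot as it stands.
- The arm moves only by the shell command python3 -m inch 'ROWS' [OPENING] [FORCE]. ROWS is JSON, a list that holds one entry, the list of rows, each a list of 6 numbers: the shift along the world's x, y, z in units of 200 mm (1.0 is 200 mm), then the turn, a rotation vector about the world's x, y, z in units of 180 degrees (1.0 is 180 degrees). A call has 1 to 8 rows; each row is the pose to reach, as a shift and turn from the pose commanded when the call began, turning the shorter way round; what a row does not reach only later rows make up. A row lasts 1/8 s, in which the tool goes at most 62.5 mm and 10.7 degrees, less where a joint would pass 70% of its speed; a pose out of reach is approached as far as the arm can. A call with a number of a shift or a turn outside -1 to 1 is refused whole. A call with a gripper value outside its range is refused whole. OPENING is the finger opening in mm, from 0 to 87.6, set as the call begins (- or left out, the last holds). The fingers move at their own pace and stop on an object; FORCE is the grip in N (left out, the last holds). Time passes only in rows, so rows that repeat a pose let the fingers close. It gives the time, the measured TCP pose, the force and the opening at its end, in the units of the state.
- arm.get_state(): the state, without advancing time (a new reading comes with each control period).
- arm.grab_frame(name): name is "side" or "top" or "wrist"; returns the picture (480x640x3 uint8, blue, green, red); there is no depth.
- arm.camera_params(name): a dict with "vertical_fov" (degrees; the focal length in pixels is half the picture's height over the tangent of half this angle, whatever the lens; pixels are square), "cx", "cy" (the principal point, pixels), "pose" (4x4, takes a point from camera to world coordinates). Camera axes: x right, y down, z forward; pixel columns grow to the right and rows downward; lengths in m; the calibration is good to about 2 mm. A picture is of the moment at which its call begins: read the wrist's pose just before it. camera_params takes no time and is no camera call; for the wrist camera it gives the pose at the moment of the call.
- arm.job_done(): hands the job in, once; it reports no verdict.
Trained networks look in the newest picture that a camera, given by its name, has taken for a name from the list of things; names that differ only in an ending like _2 or _b are one class to them, and where a whole thing is asked for, a point or a joint stands for the part that bears it (a point fixed in the world has none). Each returns a list of dicts, best first, with "score" (0 to 1); they miss things now and then, are a little off and sometimes report something else, mostly with a low value. They report only what shows in the picture. A call takes as long as a camera call.
- arm.search_frame(target, camera): "box" ([left, top, right, bottom] in pixels, round what is visible of it).
- arm.regions_of(target, camera): "region" (480x640 bool, what is visible of it) and "box" ([left, top, right, bottom] in pixels, round what is visible of it).
The state is a dict: "t": time; "q": joint angles; "qd": joint speeds; "joint_efforts": joint torques, N m; "eef_pos": TCP position; "ee_rot": TCP orientation; "force": force on the tool from outside, world axes, zero at the start; "moment": the same for the moment, N m; "width": finger opening in m.
Only numpy, scipy, OpenCV 4.12 (cv2) and the standard library are available. Lean on these libraries where they do the work, as an engineer would, in place of code of your own. Each camera call takes 0.05 s, during which the arm holds its last target.

## Working session

There is one attempt and no reset: what is moved stays moved. The work goes in short steps, Python scripts to look and compute and a shell command to move; the robot and the scene stay as the last step left them, time stands still between calls to the robot, and variables do not carry over. Pictures are saved under pics/ and viewed, and the job is handed in when it is done.

```bash
ls; mkdir -p pics
python3 - <<'E'
from station import arm
import cv2,numpy as np
s=arm.get_state(); print(s['t'],s['eef_pos'],s['ee_rot'],s['width'])
for n in ('side','top'):
    f=arm.grab_frame(n); cv2.imwrite(f'pics/{n}0.png',f)
    p=arm.camera_params(n); print(n,p['vertical_fov'],p['cx'],p['cy'],np.round(p['pose'],3).tolist())
    for t in ['tin','tally','lever_knob','rack','pad','mill','canister','jar','mug']:
        r=arm.search_frame(t,n); print(t,[(np.round(d['box']).tolist(),round(d['score'],2)) for d in r])
print(arm.get_state()['t'])
E
```

```text
pics
0.0 [ 0.28913816 -0.60970608  0.40370999] [ 3.13990091e+00 -1.20130403e-04 -2.69891586e+00] 0.08750974600471402
side 47.151319979995876 325.127614843555 244.23256687413758 [[0.76, -0.504, 0.411, -0.138], [-0.65, -0.577, 0.494, -0.817], [-0.011, -0.643, -0.766, 1.408], [0.0, 0.0, 0.0, 1.0]]
tin [([366.0, 278.0, 392.0, 303.0], 0.69), ([394.0, 308.0, 420.0, 337.0], 0.68)]
tally []
lever_knob []
rack [([355.0, 270.0, 422.0, 352.0], 0.72)]
pad [([375.0, 302.0, 406.0, 327.0], 0.57)]
mill []
canister [([407.0, 280.0, 418.0, 284.0], 0.51), ([364.0, 279.0, 391.0, 305.0], 0.27)]
jar [([402.0, 393.0, 416.0, 441.0], 0.75)]
mug []
top 50.375528941240844 324.22900116225287 240.75238256067144 [[-0.019, -0.999, 0.045, 0.482], [-1.0, 0.019, -0.01, 0.015], [0.009, -0.045, -0.999, 1.511], [0.0, 0.0, 0.0, 1.0]]
tin [([431.0, 218.0, 450.0, 242.0], 0.82), ([382.0, 213.0, 398.0, 240.0], 0.72), ([218.0, 225.0, 244.0, 254.0], 0.7)]
tally [([189.0, 184.0, 274.0, 258.0], 0.87), ([485.0, 284.0, 524.0, 311.0], 0.53)]
lever_knob [([191.0, 222.0, 210.0, 261.0], 0.68)]
rack [([378.0, 204.0, 454.0, 258.0], 0.86)]
pad [([405.0, 212.0, 421.0, 248.0], 0.62)]
mill [([277.0, 203.0, 300.0, 224.0], 0.86), ([375.0, 204.0, 456.0, 259.0], 0.34)]
canister [([369.0, 141.0, 418.0, 188.0], 0.74), ([118.0, 263.0, 160.0, 302.0], 0.66)]
jar [([483.0, 286.0, 525.0, 308.0], 0.8)]
mug [([122.0, 260.0, 160.0, 304.0], 0.81)]
1.0
```

View pics/top0.png

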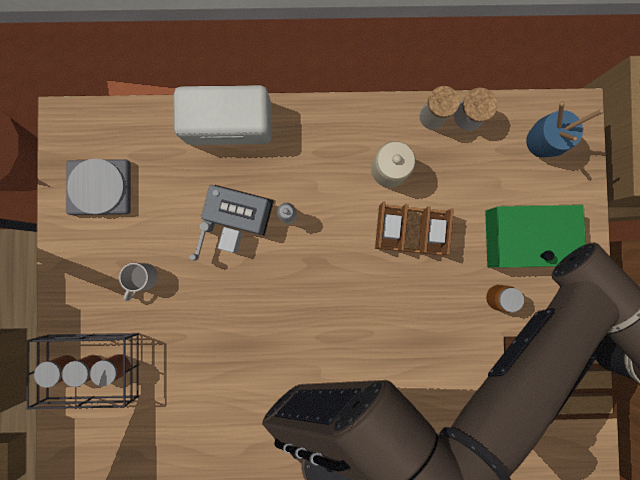

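View pics/side0.png

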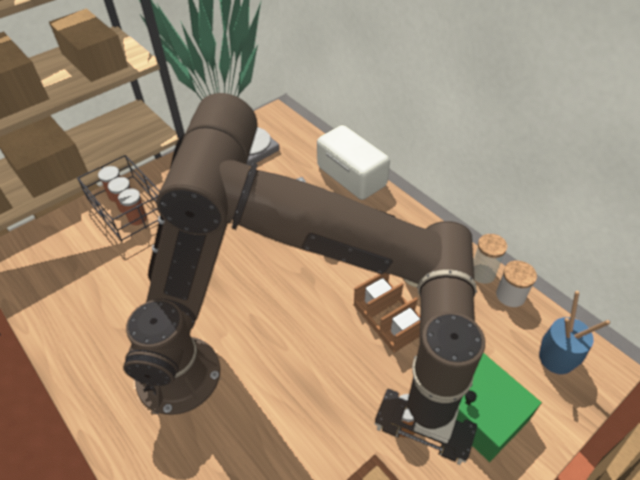

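The top view shows the tally at about (238,210), the tin at (229,240), the lever pivot at (207,227) with the knob at (194,258), and the rack at (415,230) with its middle bay empty. The side view is mostly blocked by the arm.

```bash
cat > h.py <<'E'
import numpy as np,cv2
from station import arm
from scipy.spatial.transform import Rotation as R
def f_of(p): return 240/np.tan(np.radians(p['vertical_fov'])/2)
def bp(p,u,v,z):
    T=np.array(p['pose']);f=f_of(p)
    d=T[:3,:3]@np.array([(u-p['cx'])/f,(v-p['cy'])/f,1]);o=T[:3,3]
    return o+d*(z-o[2])/d[2]
def proj(p,X):
    T=np.array(p['pose']);f=f_of(p)
    c=(np.atleast_2d(X)-T[:3,3])@T[:3,:3]
    return np.c_[p['cx']+f*c[:,0]/c[:,2],p['cy']+f*c[:,1]/c[:,2]]
E
python3 - <<'E'
from h import *
p=arm.camera_params('top')
f=cv2.imread('pics/top0.png')
c=f[170:280,170:310]; cv2.imwrite('pics/crop_t.png',cv2.resize(c,None,fx=5,fy=5,interpolation=cv2.INTER_CUBIC))
c=f[190:270,365:465]; cv2.imwrite('pics/crop_r.png',cv2.resize(c,None,fx=7,fy=7,interpolation=cv2.INTER_CUBIC))
for n,u,v,z in [('tin',229,239,.072),('tally',238,209,.095),('knob',194,258,.104),('rack',415,230,.092),('mill',287,211,.138),('pivot',207,227,.104)]:
    print(n,bp(p,u,v,z).round(3))
p=arm.camera_params('wrist');print(np.round(p['pose'],3).tolist(),p['vertical_fov'])
E
```

```text
tin [0.556 0.269 0.072]
tally [0.638 0.239 0.095]
knob [0.504 0.36  0.104]
rack [ 0.571 -0.253  0.092]
mill [0.626 0.1   0.138]
pivot [0.589 0.323 0.104]
[[-0.429, 0.868, 0.251, 0.222], [0.903, 0.413, 0.117, -0.64], [-0.002, 0.277, -0.961, 0.385], [0.0, 0.0, 0.0, 1.0]] 60.72258903478597
```

View pics/crop_t.png

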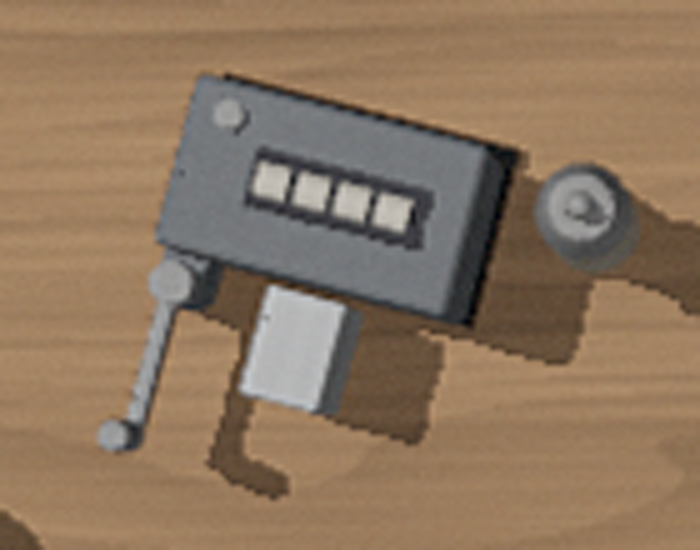

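View pics/crop_r.png

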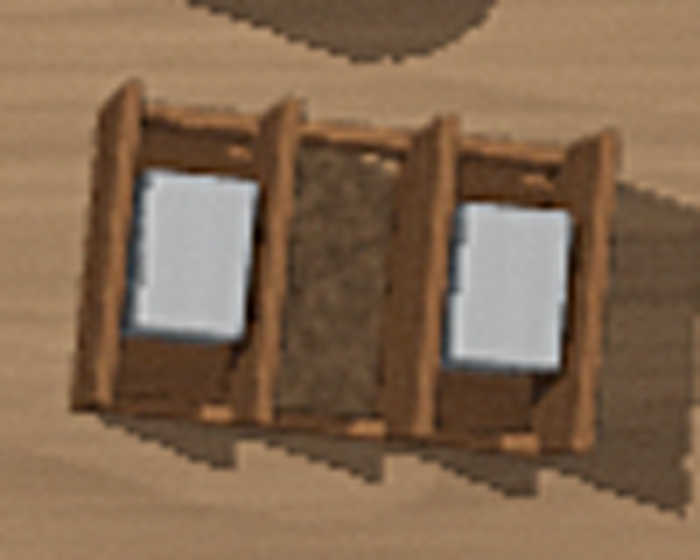

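```bash
python3 -m inch '[[[0.175,0.215,0,0,0,0.045],[0.35,0.43,0,0,0,0.09],[0.525,0.645,0,0,0,0.135],[0.7,0.86,0,0,0,0.18]]]'; python3 -m inch '[[[0.175,0.215,0,0,0,0.045],[0.35,0.43,0,0,0,0.09],[0.525,0.645,0,0,0,0.135],[0.7,0.86,0,0,0,0.18],[0.7,0.86,0,0,0,0.18],[0.7,0.86,0,0,0,0.18]]]'
cat >> h.py <<'E'
def look(name,tag,targets=(),region=False):
    s=arm.get_state(); p=arm.camera_params(name); f=arm.grab_frame(name); cv2.imwrite(f'pics/{tag}.png',f)
    import pickle; pickle.dump((s,p),open(f'pics/{tag}.pkl','wb'))
    print(s['t'],s['eef_pos'].round(4),s['ee_rot'].round(4),s['width'],s['force'].round(1))
    out={}
    for t in targets:
        r=(arm.regions_of if region else arm.search_frame)(t,name); out[t]=r
        print(t,[(np.round(d['box']).tolist(),round(d['score'],2)) for d in r])
    return s,p,f,out
E
python3 - <<'E'
from h import *
s,p,f,o=look('wrist','w1')
E
```

```text
t: 1.5
eef_pos: [0.4301, -0.4365, 0.4049]
ee_rot: [-3.141, -0.0, -2.129]
force: [0.5, -0.1, 0.2]
width: 0.0877
t: 2.25
eef_pos: [0.5692, -0.2657, 0.4045]
ee_rot: [3.141, -0.0, -1.568]
force: [-1.0, -0.7, 0.2]
width: 0.0876
2.25 [ 0.5692 -0.2657  0.4045] [ 3.1412 -0.     -1.5678] 0.08760387919757939 [-1.  -0.7  0.2]
```

View pics/w1.png

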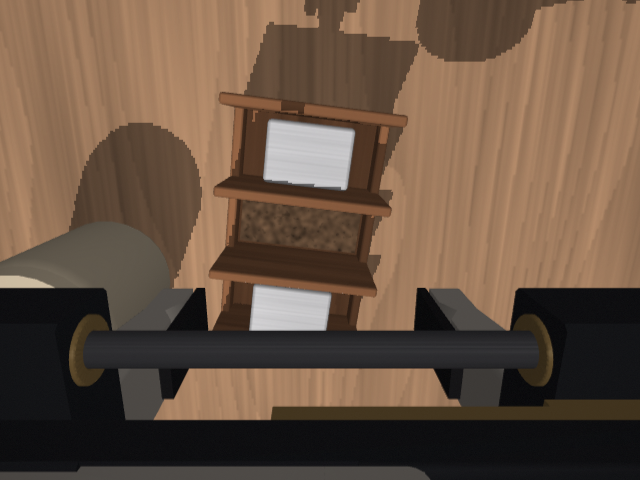

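The wrist view shows the rack upright in frame, with the cork pad at about (300,227), the walls' top strips at rows 95–120, 180–210 and 265–290, and the canister at the left. I'll zoom in for the corners.

Run:
```python
import cv2
f=cv2.imread('pics/w1.png')
cv2.imwrite('pics/w1z.png',cv2.resize(f[85:300,200:420],None,fx=3.4,fy=2.75*1.0,interpolation=cv2.INTER_CUBIC))
```

```text
(no output)
```

View pics/w1z.png

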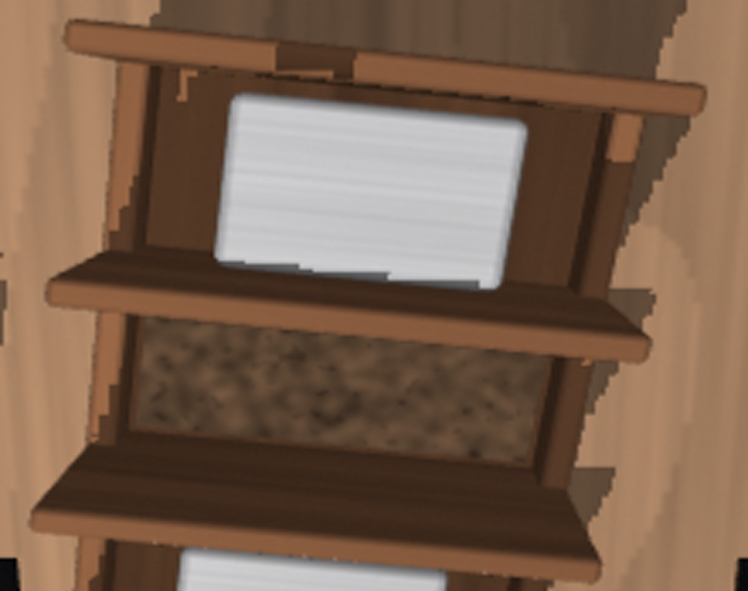

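```bash
cat >> h.py <<'E'
from scipy.optimize import least_squares
def fit2d(p,M,uv,x0):
    M=np.array(M,float);uv=np.array(uv,float)
    def W(q):
        c,s=np.cos(q[2]),np.sin(q[2]); return np.c_[q[0]+c*M[:,0]-s*M[:,1],q[1]+s*M[:,0]+c*M[:,1],M[:,2]]
    r=least_squares(lambda q:(proj(p,W(q))-uv).ravel(),x0)
    print('pose',r.x.round(4),'yawdeg',np.degrees(r.x[2]).round(2),'res',r.fun.reshape(-1,2).round(1).tolist()); return r.x
E
python3 - <<'E'
from h import *
import pickle
s,p=pickle.load(open('pics/w1.pkl','rb'))
z=[(67,20),(67,47),(706,88),(702,113),(48,282),(50,305),(650,338),(645,360),(33,510),(33,530),(600,560),(598,582)]
uv=[(200+a/3.4,85+b/2.75) for a,b in z]
M=[]
for yc in(-.096,-.032,.032):
    for x in (.065,-.065):
        M+= [(x,yc-.004,.092),(x,yc+.004,.092)]
q=fit2d(p,M,uv,[.57,-.25,0])
# pad corners
print('pad ctr proj check', proj(p,[q[0],q[1],.011]))
pt=arm.camera_params('top'); print('canister',bp(pt,397,160,.163))
E
```

```text
pose [ 0.5786 -0.2535 -0.1163] yawdeg -6.66 res [[-1.0, -1.2], [-1.7, 1.4], [1.6, -1.7], [0.6, 1.3], [-0.6, -2.0], [-1.8, 0.7], [1.7, -0.9], [1.2, 1.8], [-0.9, -1.1], [-1.4, 1.5], [1.8, -0.1], [0.7, 1.5]]
pad ctr proj check [[300.82118597 219.81959754]]
canister [ 0.75421764 -0.19663568  0.163     ]
```

```bash
python3 -m inch '[[[-0.033,0.305,0,0,0,0.045],[-0.066,0.61,0,0,0,0.09],[-0.1,0.92,0,0,0,0.133]]]' | head -2; python3 -m inch '[[[-0.033,0.305,0,0,0,0.045],[-0.066,0.61,0,0,0,0.09],[-0.1,0.92,0,0,0,0.133]]]'| head -2;python3 -m inch '[[[-0.033,0.305,0,0,0,0.045],[-0.066,0.61,0,0,0,0.09],[-0.1,0.92,0,0,0,0.133],[-0.1,0.92,0,0,0,0.133],[-0.1,0.92,0,0,0,0.133]]]'
python3 - <<'E'
from h import *
s,p,f,o=look('wrist','w2',('tin','lever_knob','tally'))
E
```

```text
t: 2.68
eef_pos: [0.5483, -0.0818, 0.4049]
t: 3.05
eef_pos: [0.5286, 0.1025, 0.4052]
t: 3.68
eef_pos: [0.5093, 0.2853, 0.4045]
ee_rot: [3.141, 0.0, -0.316]
force: [0.5, -0.6, 0.2]
width: 0.0877
3.675 [0.5093 0.2853 0.4045] [ 3.1411e+00  2.0000e-04 -3.1590e-01] 0.08765452669241727 [ 0.5 -0.6  0.2]
tin [([277.0, 117.0, 338.0, 202.0], 0.94)]
lever_knob [([188.0, 118.0, 225.0, 282.0], 0.91)]
tally [([162.0, 0.0, 430.0, 281.0], 0.89)]
```

View pics/w2.png

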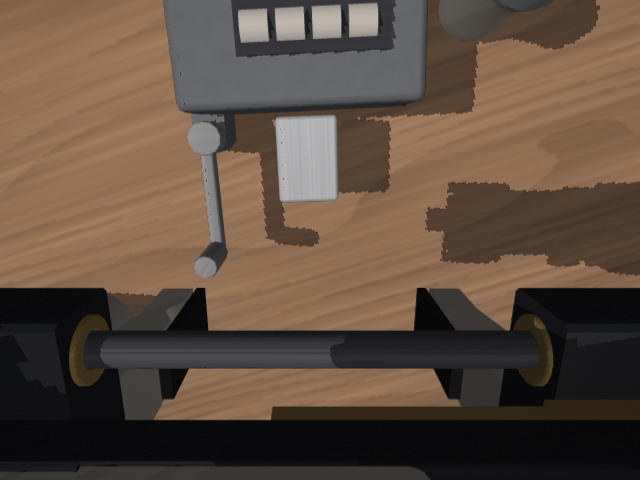

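The tin's top is at (277–338, 115–202), the pivot cap at about (204,137), the knob top at about (205,266), and the tally's front top edge runs from (182,109) to (425,98).

Run:
```python
import cv2
f=cv2.imread('pics/w2.png')
cv2.imwrite('pics/w2z.png',cv2.resize(f[85:285,160:440],None,fx=2.85,fy=2.85,interpolation=cv2.INTER_CUBIC))
```

```text
(no output)
```

View pics/w2z.png

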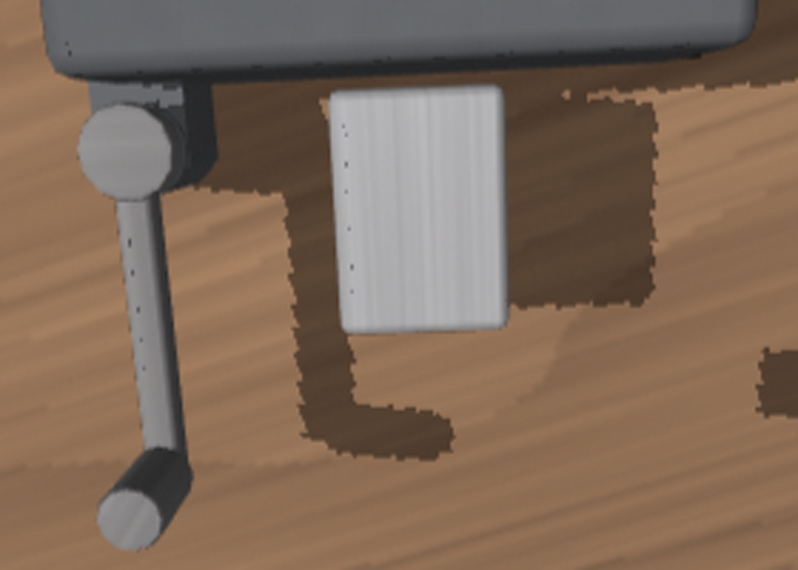

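Run:
```python
from h import *
import pickle
s,p=pickle.load(open('pics/w2.pkl','rb'))
g=lambda a,b:(160+a/2.85,85+b/2.85)
x,y,z=.032,.023,.072
q=fit2d(p,[(x,y,z),(x,-y,z),(-x,y,z),(-x,-y,z)],[g(330,90),g(503,85),g(341,334),g(508,328)],[.55,.27,-.3])
k=bp(p,*g(130,520),.104);v=bp(p,*g(127,152),.104);print('knob',k,'piv',v,np.linalg.norm(k-v),'tally yaw',np.degrees(np.arctan2(*(v-k)[1::-1])))
# tally front edge top (z .095), rounded
a=bp(p,*g(66,75),.095);b=bp(p,*g(735,42),.095);print(a,b,np.linalg.norm(a-b),np.degrees(np.arctan2(-(a-b)[0],(a-b)[1])))
w=np.radians(-17.5)
th=np.arctan2(*(v-k)[1::-1]); 
t=v[:2]-R.from_euler('z',th).as_matrix()[:2,:2]@[-.068,.075];print('tally',t)
print('tin in tally',R.from_euler('z',-th).as_matrix()[:2,:2]@(q[:2]-t))
print('shift to tin (m)',q[:2]-s['eef_pos'][:2])
```

```text
pose [ 0.5571  0.2731 -0.2838] yawdeg -16.26 res [[-1.2, -0.4], [1.2, -0.8], [-0.5, 0.6], [0.5, 0.8]]
knob [0.50936609 0.36635019 0.104     ] piv [0.59390996 0.33280583 0.104     ] 0.09095542809899203 tally yaw -21.64162736611733
[0.61521135 0.34206701 0.095     ] [0.5733706  0.18991404 0.095     ] 0.1578010527732608 -15.37579015722396
tally [0.62945656 0.23801427]
tin in tally [-0.08022377  0.0059155 ]
shift to tin (m) [ 0.04772764 -0.01216866]
```

```bash
python3 -m inch '[[[0.24,-0.06,0,0,0,0.01],[0.24,-0.06,-0.2,0,0,0.01],[0.24,-0.06,-0.4,0,0,0.01],[0.24,-0.06,-0.5,0,0,0.01],[0.24,-0.06,-0.5,0,0,0.01],[0.24,-0.06,-0.5,0,0,0.01]]]' 68
python3 - <<'E'
from h import *
s,p,f,o=look('wrist','w3',('tin',))
E
```

```text
t: 4.62
eef_pos: [0.5577, 0.2739, 0.3059]
ee_rot: [-3.14, -0.001, -0.283]
force: [0.5, 0.3, -0.1]
width: 0.0681
4.625 [0.5577 0.2739 0.3059] [-3.1404e+00 -1.1000e-03 -2.8350e-01] 0.06814701119042599 [ 0.5  0.3 -0.1]
tin [([274.0, 205.0, 356.0, 316.0], 0.75)]
```

View pics/w3.png

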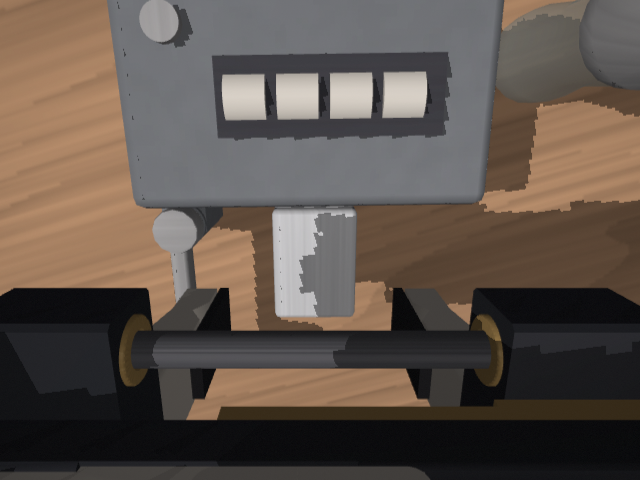

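The tin top at (273–356, 207–317) sits centred between the fingers (mid about 312) and square to the tally front.

Run:
```python
from h import *
import pickle
s,p=pickle.load(open('pics/w3.pkl','rb'))
x,y,z=.032,.023,.072
q=fit2d(p,[(x,y,z),(x,-y,z),(-x,y,z),(-x,-y,z)],[(272.5,207),(356.5,206.5),(277,317),(355,316.5)],[.55,.27,-.3])
a=bp(p,135,205,.095);b=bp(p,490,202,.095);print(a,b,np.linalg.norm(a-b),np.degrees(np.arctan2(-(a-b)[0],(a-b)[1])))
```

```text
pose [ 0.5582  0.2726 -0.2697] yawdeg -15.45 res [[-1.2, 0.3], [1.5, -0.3], [-1.3, 0.3], [1.0, -0.1]]
[0.6178893  0.34436334 0.095     ] [0.57249595 0.1829387  0.095     ] 0.16768562455449537 -15.706225060317728
```

```bash
python3 -m inch '[[[0,-0.006,-0.15,0,0,0.002],[0,-0.006,-0.3,0,0,0.003],[0,-0.006,-0.42,0,0,0.003],[0,-0.006,-0.42,0,0,0.003],[0,-0.006,-0.42,0,0,0.003]]]'
python3 -m inch '[[[0,0,0,0,0,0],[0,0,0,0,0,0],[0,0,0,0,0,0],[0,0,0,0,0,0],[0,0,0,0,0,0],[0,0,0,0,0,0]]]' 30 20
```

```text
t: 5.35
eef_pos: [0.5577, 0.2734, 0.2222]
ee_rot: [-3.14, -0.001, -0.273]
force: [0.1, 0.4, 0.3]
width: 0.068
t: 6.1
eef_pos: [0.5573, 0.2729, 0.2213]
ee_rot: [-3.141, -0.0, -0.273]
force: [-1.4, -1.6, 5.5]
width: 0.0454
```

```bash
python3 -m inch '[[[0,0,0.05,0,0,0],[-0.01,0,0.15,0,0,0],[-0.02,0,0.3,0,0,0],[-0.03,0,0.42,0,0,0],[-0.03,0,0.42,0,0,0]]]' 30 25
python3 - <<'E'
from h import *
s,p,f,o=look('wrist','w4',())
s,p,f,o=look('top','t4',())
E
```

```text
t: 6.72
eef_pos: [0.5515, 0.2733, 0.3068]
ee_rot: [-3.138, -0.002, -0.273]
force: [-0.6, 0.3, -3.5]
width: 0.0461
6.725 [0.5515 0.2733 0.3068] [-3.1383e+00 -2.0000e-03 -2.7330e-01] 0.046124116318405996 [-0.6  0.3 -3.5]
6.775 [0.5511 0.273  0.3052] [-3.1401e+00 -4.0000e-04 -2.7360e-01] 0.04596189279951396 [ 0.2 -1.  -2.9]
```

View pics/w4.png

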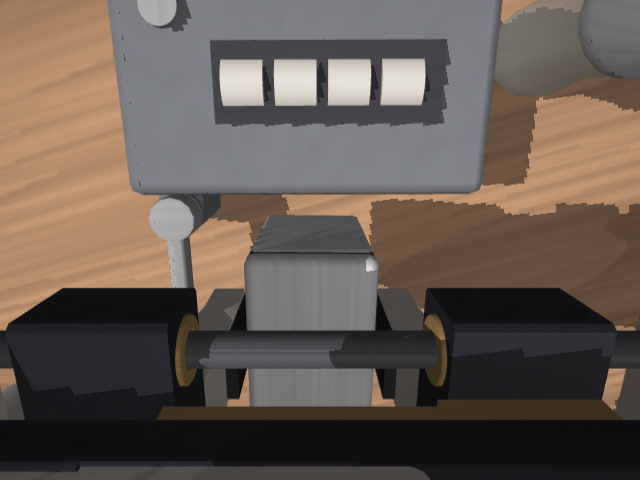

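```bash
python3 -m inch '[[[-0.06,-0.14,0,0,0,0.005],[-0.14,-0.4,0,0,0,0.015],[-0.23,-0.68,0,0,0,0.025]]]' |head -2
python3 -m inch '[[[-0.09,-0.27,0,0,0,0.01],[-0.17,-0.53,0,0,0,0.02],[-0.225,-0.68,0,0,0,0.025],[-0.225,-0.68,-0.2,0,0,0.025],[-0.225,-0.68,-0.34,0,0,0.025],[-0.225,-0.68,-0.38,0,0,0.025],[-0.225,-0.68,-0.38,0,0,0.025]]]'
```

```text
t: 7.2
eef_pos: [0.5043, 0.1357, 0.303]
t: 8.07
eef_pos: [0.4602, 0.0009, 0.2282]
ee_rot: [3.14, 0.002, -0.116]
force: [0.4, 1.1, -1.6]
width: 0.0458
```

```bash
python3 -m inch '[[[0,0,-0.01,0,0,0],[0,0,-0.02,0,0,0],[0,0,-0.03,0,0,0],[0,0,-0.035,0,0,0],[0,0,-0.035,0,0,0]]]'
```

```text
t: 8.7
eef_pos: [0.4602, 0.0009, 0.2217]
ee_rot: [3.142, -0.0, -0.116]
force: [-0.1, 0.7, -2.6]
width: 0.0461
```

```bash
python3 -m inch '[[[0,0,-0.004,0,0,0],[0,0,-0.008,0,0,0],[0,0,-0.008,0,0,0]]]'
```

```text
t: 9.07
eef_pos: [0.4603, 0.0008, 0.221]
ee_rot: [3.141, -0.001, -0.116]
force: [-4.5, -1.2, 11.5]
width: 0.0459
```

```bash
python3 -m inch '[[[0,0,0,0,0,0],[0,0,0,0,0,0],[0,0,0,0,0,0],[0,0,0.2,0,0,0],[0,0,0.45,0,0,0],[0,0,0.6,0,0,-0.05],[0,0,0.7,0,0,-0.105],[0,0,0.7,0,0,-0.16]]]' 72
python3 -m inch '[[[0,0,0,0,0,-0.055],[0,0,0,0,0,-0.11],[0,0,0,0,0,-0.165],[0,0,0,0,0,-0.22],[0,0,0,0,0,-0.275],[0,0,0,0,0,-0.33],[0,0,0,0,0,-0.34],[0,0,0,0,0,-0.34]]]' 87
python3 - <<'E'
from h import *
s,p,f,o=look('wrist','w5',('tin',))
s,p,f,o=look('top','t5',())
E
```

```text
t: 10.07
eef_pos: [0.4606, 0.0011, 0.3618]
ee_rot: [-3.139, -0.002, -0.625]
force: [-0.7, -0.0, 0.4]
width: 0.0717
t: 11.08
eef_pos: [0.4602, 0.0009, 0.36]
ee_rot: [3.141, -0.0, -1.684]
force: [0.3, -0.2, -0.1]
width: 0.087
11.075 [0.4602 0.0009 0.36  ] [ 3.1415e+00 -1.0000e-04 -1.6843e+00] 0.08698888561302486 [ 0.3 -0.2 -0.1]
tin [([266.0, 192.0, 359.0, 270.0], 0.79)]
11.175 [0.4602 0.0009 0.3601] [ 3.1416 -0.     -1.6847] 0.08699210588296681 [-0.6 -0.2 -0.1]
```

View pics/w5.png

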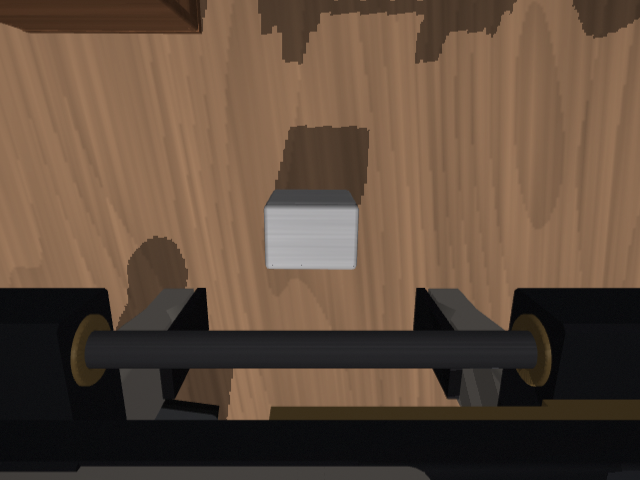

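View pics/t5.png

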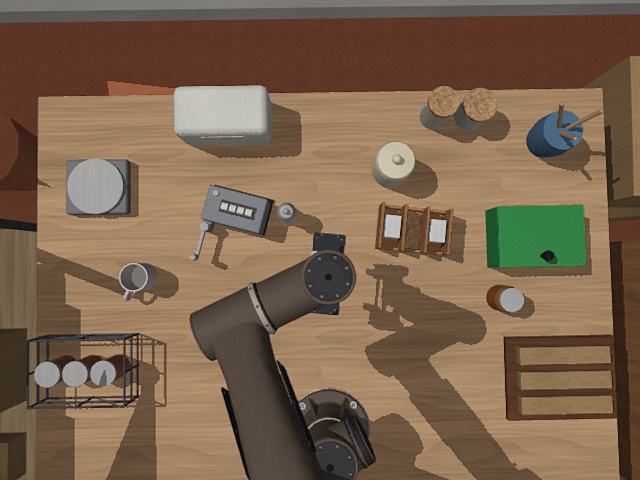

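The tin stands upright at (266–358, 206–269), squared to the jaws, and the other things look undisturbed in the top view.

Run:
```python
from h import *
import pickle
s,p=pickle.load(open('pics/w5.pkl','rb'))
x,y,z=.032,.023,.072
# image up=-y, left=+x
q=fit2d(p,[(x,-y,z),(-x,-y,z),(x,y,z),(-x,y,z)],[(265,206),(358,205.5),(266,269),(356.5,268.5)],[.46,0,-.1])
print((q[:2]-s['eef_pos'][:2])/.2, (s['ee_rot'][2]+np.pi/2))
```

```text
pose [ 0.4599  0.0017 -0.11  ] yawdeg -6.3 res [[-1.9, -1.2], [1.5, -1.0], [-0.6, 1.1], [1.1, 1.4]]
[-0.00131269  0.0040709 ] -0.11346607377383822
```

```bash
python3 -m inch '[[[0,0.004,-0.25,0,0,0],[0,0.004,-0.5,0,0,0],[0,0.004,-0.65,0,0,0],[0,0.004,-0.705,0,0,0],[0,0.004,-0.705,0,0,0]]]'
python3 -m inch '[[[0,0,0,0,0,0],[0,0,0,0,0,0],[0,0,0,0,0,0],[0,0,0,0,0,0],[0,0,0,0,0,0]]]' 50 25
python3 -m inch '[[[0,0,0.05,0,0,0],[0,0,0.2,0,0,0],[0,0,0.45,0,0,0],[0,0,0.65,0,0,0],[0,0,0.65,0,0,0]]]'
```

```text
t: 11.85
eef_pos: [0.4604, 0.0018, 0.219]
ee_rot: [3.141, -0.001, -1.686]
force: [-0.1, 0.1, -0.7]
width: 0.0871
t: 12.48
eef_pos: [0.4604, 0.0018, 0.2198]
ee_rot: [-3.141, 0.0, -1.687]
force: [-2.4, 1.6, 6.7]
width: 0.064
t: 13.1
eef_pos: [0.4608, 0.0019, 0.3526]
ee_rot: [-3.136, 0.003, -1.687]
force: [-0.4, 0.5, -2.8]
width: 0.0639
```

```bash
python3 -m inch '[[[0.06,-0.14,0,0,0,0],[0.17,-0.38,0,0,0,0],[0.3,-0.66,0,0,0,0]]]' |head -2
python3 -m inch '[[[0.12,-0.26,0,0,0,0],[0.22,-0.48,0,0,0,0],[0.29,-0.62,0,0,0,0],[0.29,-0.62,0,0,0,0],[0.29,-0.62,0,0,0,0]]]'
python3 - <<'E'
from h import *
s,p,f,o=look('wrist','w6')
s,p,f,o=look('top','t6')
cv2.imwrite('pics/t6z.png',cv2.resize(f[130:330,300:500],None,fx=3,fy=3,interpolation=cv2.INTER_CUBIC))
E
```

```text
t: 13.48
eef_pos: [0.5202, -0.1312, 0.3485]
t: 14.1
eef_pos: [0.5776, -0.254, 0.3479]
ee_rot: [3.139, 0.001, -1.688]
force: [-0.7, -0.1, -2.3]
width: 0.064
14.1 [ 0.5776 -0.254   0.3479] [ 3.1394e+00  5.0000e-04 -1.6878e+00] 0.06402995031036131 [-0.7 -0.1 -2.3]
14.15 [ 0.5776 -0.2537  0.3484] [ 3.1401e+00  4.0000e-04 -1.6871e+00] 0.06369621039994794 [-0.1  0.1 -1.8]
```

View pics/w6.png

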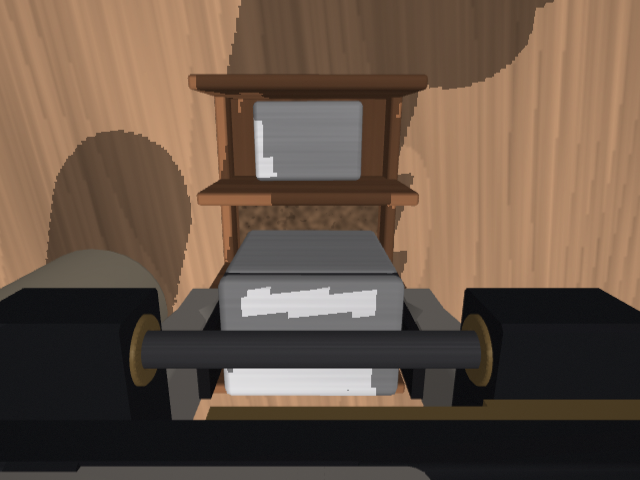

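View pics/t6z.png

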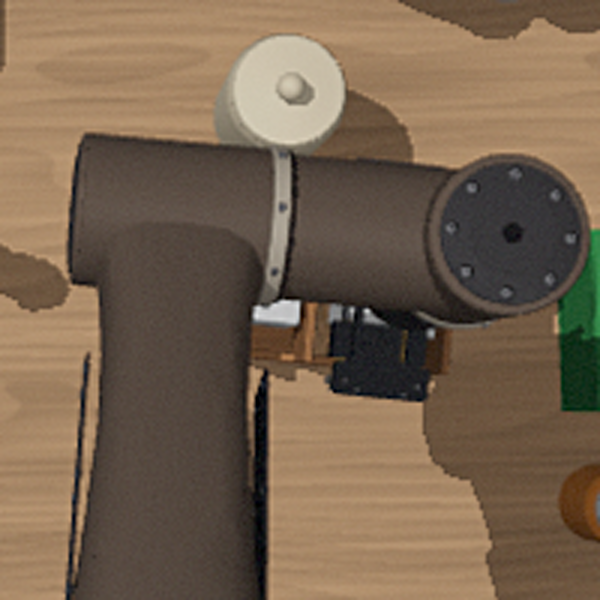

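Run:
```python
from h import *
f=cv2.imread('pics/w6.png')
cv2.imwrite('pics/w6z.png',cv2.resize(f[65:245,180:440],None,fx=3,fy=3,interpolation=cv2.INTER_CUBIC))
s,p,f,o=look('side','s6')
```

```text
14.2 [ 0.5778 -0.2535  0.3487] [ 3.1408e+00  3.0000e-04 -1.6865e+00] 0.0633020227167279 [ 0.7  0.3 -2.3]
```

View pics/w6z.png

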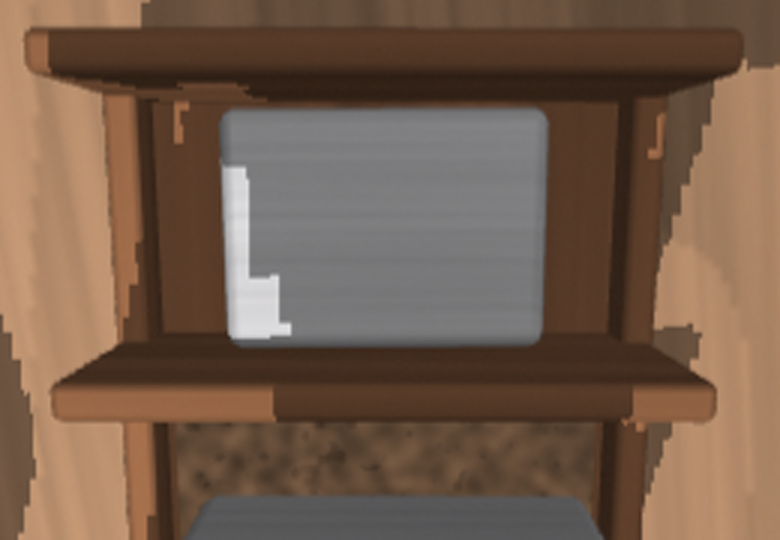

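View pics/s6.png

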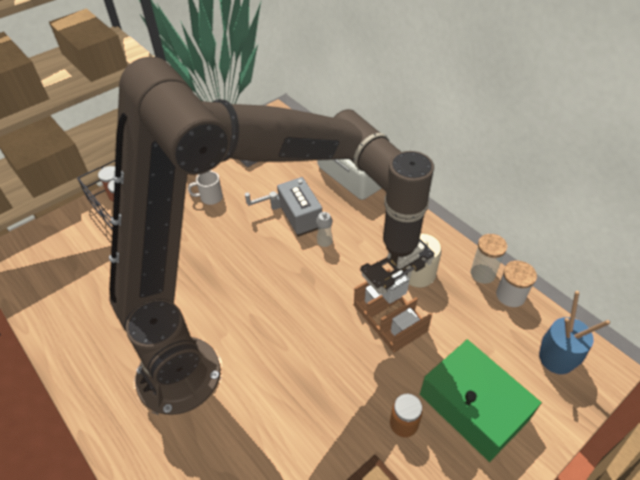

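Run:
```python
from h import *
import pickle
s,p=pickle.load(open('pics/w6.pkl','rb'))
g=lambda a,b:(180+a/3,65+b/3)
z=[g(25,29),g(27,72),g(743,30),g(740,70),g(52,385),g(53,420),g(716,383),g(714,420)]
M=[]
for yc in(-.096,-.032):
    for x in (.065,-.065):
        M+= [(x,yc-.004,.092),(x,yc+.004,.092)]
q=fit2d(p,M,z,[.57,-.25,-.1])
# tin in hand: top z = tcp-.2195+.072
zt=s['eef_pos'][2]-.2195+.072
x,y=.032,.023
fit2d(p,[(x,-y,zt),(-x,-y,zt),(x,y,zt),(-x,y,zt)],[(221,274),(403,274),(226,396),(399,394)],[.57,-.25,-.1])
```

```text
pose [ 0.5787 -0.2535 -0.1159] yawdeg -6.64 res [[-1.8, -0.9], [-1.3, 0.7], [1.4, -1.3], [1.2, 1.2], [-1.6, -0.7], [-0.8, 1.2], [1.6, -0.2], [1.3, 1.1]]
pose [ 0.5764 -0.256  -0.1112] yawdeg -6.37 res [[-5.5, 1.6], [5.5, 0.6], [-1.8, -1.3], [1.8, -0.2]]
```

```bash
python3 -m inch '[[[0.004,0,-0.08,0,0,0],[0.004,0,-0.16,0,0,0],[0.004,0,-0.22,0,0,0],[0.004,0,-0.25,0,0,0],[0.004,0,-0.25,0,0,0]]]'
python3 - <<'E'
from h import *
s,p,f,o=look('wrist','w7')
E
```

```text
t: 14.88
eef_pos: [0.579, -0.2543, 0.2984]
ee_rot: [3.141, -0.0, -1.687]
force: [-0.5, 0.1, -1.9]
width: 0.0637
14.875 [ 0.579  -0.2543  0.2984] [ 3.1405 -0.     -1.6872] 0.063707964441585 [-0.5  0.1 -1.9]
```

View pics/w7.png

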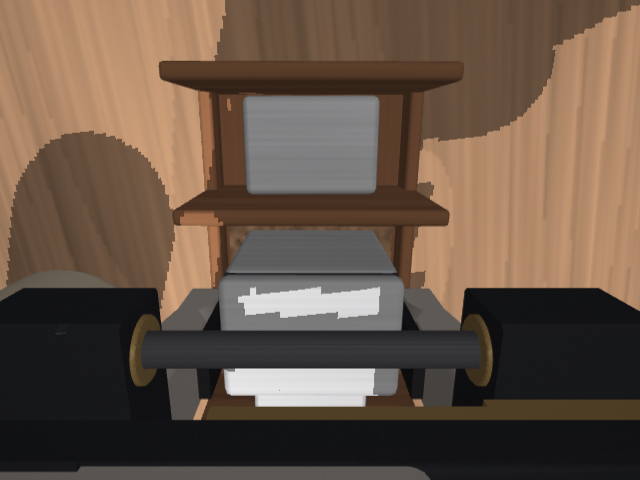

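The tin's bottom is already below the wall tops with no side force, so it is in the bay. Lowering on, gently.

```bash
python3 -m inch '[[[0,0.001,-0.08,0,0,0],[0,0.001,-0.16,0,0,0],[0,0.001,-0.23,0,0,0],[0,0.001,-0.28,0,0,0],[0,0.001,-0.31,0,0,0],[0,0.001,-0.31,0,0,0]]]'
python3 -m inch '[[[0,0,-0.006,0,0,0],[0,0,-0.012,0,0,0],[0,0,-0.012,0,0,0]]]'
```

```text
t: 15.68
eef_pos: [0.579, -0.2541, 0.2366]
ee_rot: [3.141, -0.0, -1.687]
force: [0.1, 0.4, -1.6]
width: 0.0639
t: 16.05
eef_pos: [0.579, -0.2541, 0.2349]
ee_rot: [-3.141, -0.0, -1.687]
force: [-0.1, -0.3, -1.5]
width: 0.0639
```

```bash
python3 -m inch '[[[0,0,-0.006,0,0,0],[0,0,-0.012,0,0,0],[0,0,-0.012,0,0,0]]]'|grep -E "pos|force"
python3 -m inch '[[[0,0,-0.004,0,0,0],[0,0,-0.006,0,0,0],[0,0,-0.006,0,0,0]]]'|grep -E "pos|force"
```

```text
eef_pos: [0.5789, -0.2541, 0.2321]
force: [-0.4, -0.4, -2.0]
eef_pos: [0.579, -0.2541, 0.231]
force: [0.0, 0.1, -1.3]
```

```bash
python3 -m inch '[[[0,0,-0.004,0,0,0],[0,0,-0.004,0,0,0],[0,0,-0.004,0,0,0]]]'|grep -E "pos|force"
python3 -m inch '[[[0,0,-0.004,0,0,0],[0,0,-0.004,0,0,0],[0,0,-0.004,0,0,0]]]'|grep -E "pos|force"
```

```text
eef_pos: [0.579, -0.2541, 0.2309]
force: [-3.4, 1.6, 5.9]
eef_pos: [0.5789, -0.2541, 0.2309]
force: [-4.9, 1.7, 11.7]
```

Contact: the tin is on the pad. Releasing and rising.

```bash
python3 -m inch '[[[0,0,0,0,0,0],[0,0,0,0,0,0],[0,0,0,0,0,0],[0,0,0.1,0,0,0],[0,0,0.3,0,0,0],[0,0,0.55,0,0,0],[0,0,0.8,0,0,0],[0,0,0.8,0,0,0]]]' 80
python3 -m inch '[[[0,0.1,0,0,0,0],[0,0.3,0,0,0,0],[0,0.35,0,0,0,0],[0,0.35,0,0,0,0]]]'
python3 - <<'E'
from h import *
s,p,f,o=look('wrist','w8')
E
```

```text
t: 18.55
eef_pos: [0.58, -0.2544, 0.3944]
ee_rot: [-3.133, -0.001, -1.687]
force: [-0.6, 0.2, -1.0]
width: 0.0801
t: 19.05
eef_pos: [0.579, -0.1831, 0.3887]
ee_rot: [3.14, -0.0, -1.685]
force: [-0.3, 0.1, 0.1]
width: 0.08
19.05 [ 0.579  -0.1831  0.3887] [ 3.1404e+00 -1.0000e-04 -1.6854e+00] 0.08004261954725819 [-0.3  0.1  0.1]
```

View pics/w8.png

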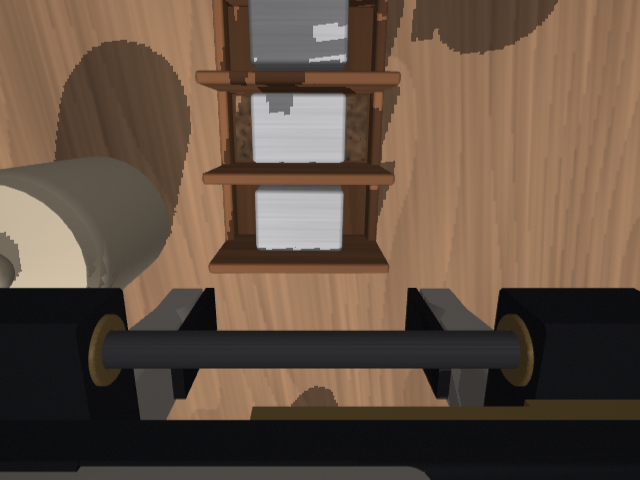

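The tin stands upright in the middle bay at (252–347, 92–163), with the cork showing about equally on both sides. Now to the lever, for a closer look first.

```bash
python3 -m inch '[[[-0.05,0.2,0,0,0,0.05],[-0.1,0.42,0,0,0,0.1],[-0.15,0.64,0,0,0,0.15],[-0.2,0.855,0,0,0,0.2]]]' 36|head -2; python3 -m inch '[[[-0.05,0.2,0,0,0,0.05],[-0.1,0.42,0,0,0,0.1],[-0.15,0.64,0,0,0,0.15],[-0.2,0.855,0,0,0,0.2]]]'|head -2;python3 -m inch '[[[-0.05,0.2,0,0,0,0.05],[-0.1,0.42,0,0,0,0.1],[-0.15,0.64,0,0,0,0.15],[-0.2,0.855,0,0,0,0.207],[-0.2,0.855,0,0,0,0.207],[-0.2,0.855,0,0,0,0.207]]]'
python3 - <<'E'
from h import *
s,p,f,o=look('wrist','w9',('lever_knob',))
cv2.imwrite('pics/w9z.png',cv2.resize(f[40:290,80:400],None,fx=2.4,fy=2.4,interpolation=cv2.INTER_CUBIC))
E
```

```text
t: 19.6
eef_pos: [0.5388, -0.0126, 0.3892]
t: 20.1
eef_pos: [0.4989, 0.1587, 0.3893]
t: 20.85
eef_pos: [0.4593, 0.3285, 0.3889]
ee_rot: [3.141, 0.001, 0.218]
force: [-0.5, -0.4, 0.4]
width: 0.036
20.85 [0.4593 0.3285 0.3889] [3.1408e+00 8.0000e-04 2.1820e-01] 0.0360412299337561 [-0.5 -0.4  0.4]
lever_knob [([255.0, 7.0, 354.0, 170.0], 0.96)]
```

View pics/w9.png

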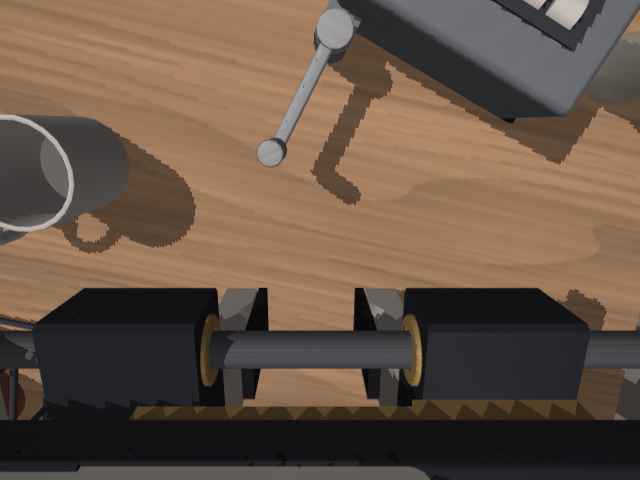

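View pics/w9z.png

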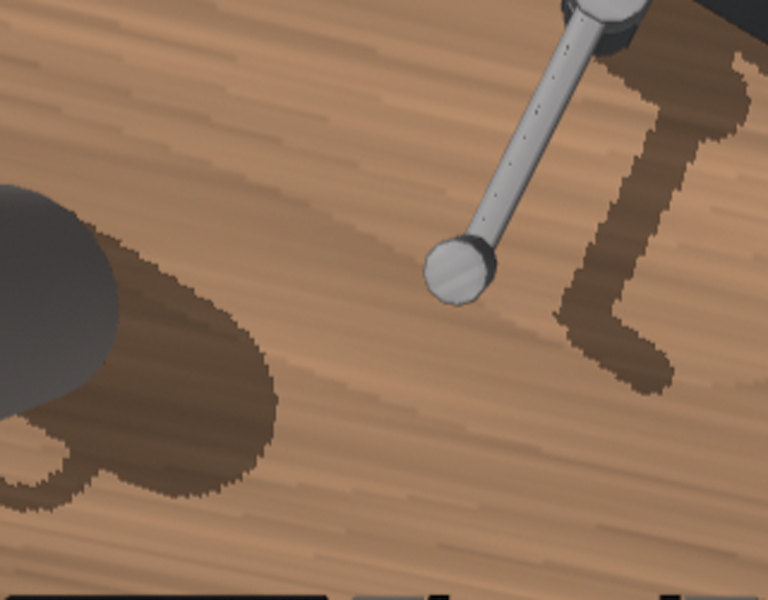

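Run:
```python
from h import *
import pickle
s,p=pickle.load(open('pics/w9.pkl','rb'))
k=bp(p,270.4,152.5,.104);print('knob',k, 'yaw',s['ee_rot'][2])
th=-.2725
P=k[:2]+.09*np.array([np.cos(th),np.sin(th)]);print('piv',P,'proj z.104,.08,.07',proj(p,[[*P,.104],[*P,.08],[*P,.07]]))
print('shift',((k[:2]-s['eef_pos'][:2])/.2).round(3))
yaw=.218; n=np.array([np.sin(yaw),-np.cos(yaw)])
K=lambda f:P+.09*np.array([-np.cos(th+f),-np.sin(th+f)])
for f in np.arange(0,1.31,.1): print(round(f,1),K(f).round(4),'tcp shift from centred-on-knob, lead 9mm',((K(f)-K(0)+.009*n)/.2).round(3))
```

```text
knob [0.51007446 0.36661155 0.104     ] yaw 0.21822723714188963
piv [0.59675355 0.34238894] proj z.104,.08,.07 [[339.96906116  12.69437031]
 [337.28571479  22.61078647]
 [336.30286741  26.24293911]]
shift [0.254 0.191]
0.0 [0.5101 0.3666] tcp shift from centred-on-knob, lead 9mm [ 0.01  -0.044]
0.1 [0.5081 0.3578] tcp shift from centred-on-knob, lead 9mm [-0.    -0.088]
0.2 [0.507  0.3489] tcp shift from centred-on-knob, lead 9mm [-0.006 -0.132]
0.3 [0.5068 0.3399] tcp shift from centred-on-knob, lead 9mm [-0.007 -0.177]
0.4 [0.5075 0.3309] tcp shift from centred-on-knob, lead 9mm [-0.003 -0.222]
0.5 [0.5091 0.3221] tcp shift from centred-on-knob, lead 9mm [ 0.005 -0.267]
0.6 [0.5115 0.3134] tcp shift from centred-on-knob, lead 9mm [ 0.017 -0.31 ]
0.7 [0.5149 0.3051] tcp shift from centred-on-knob, lead 9mm [ 0.034 -0.352]
0.8 [0.519  0.2971] tcp shift from centred-on-knob, lead 9mm [ 0.054 -0.392]
0.9 [0.5239 0.2895] tcp shift from centred-on-knob, lead 9mm [ 0.079 -0.429]
1.0 [0.5295 0.2825] tcp shift from centred-on-knob, lead 9mm [ 0.107 -0.464]
1.1 [0.5358 0.2761] tcp shift from centred-on-knob, lead 9mm [ 0.139 -0.496]
1.2 [0.5428 0.2704] tcp shift from centred-on-knob, lead 9mm [ 0.173 -0.525]
1.3 [0.5502 0.2653] tcp shift from centred-on-knob, lead 9mm [ 0.21 -0.55]
```

```bash
python3 -m inch '[[[0.13,0.1,0,0,0,0.002],[0.254,0.191,-0.1,0,0,0.002],[0.254,0.191,-0.3,0,0,0.002],[0.254,0.191,-0.5,0,0,0.002],[0.254,0.191,-0.62,0,0,0.002],[0.254,0.191,-0.685,0,0,0.002],[0.254,0.191,-0.685,0,0,0.002],[0.254,0.191,-0.685,0,0,0.002]]]'
python3 - <<'E'
from h import *
s,p,f,o=look('wrist','w10')
s,p,f,o=look('top','t10')
cv2.imwrite('pics/t10z.png',cv2.resize(f[150:330,110:330],None,fx=3.3,fy=3.3,interpolation=cv2.INTER_CUBIC))
E
```

```text
t: 21.95
eef_pos: [0.5103, 0.3672, 0.2538]
ee_rot: [-3.141, -0.002, 0.226]
force: [-1.1, 0.8, 0.1]
width: 0.0358
21.95 [0.5103 0.3672 0.2538] [-3.1406e+00 -1.6000e-03  2.2580e-01] 0.03581814188099134 [-1.1  0.8  0.1]
22.0 [0.5102 0.3673 0.2539] [-3.1403e+00 -1.8000e-03  2.2590e-01] 0.03605561833529821 [-0.2 -0.5  0.4]
```

View pics/w10.png

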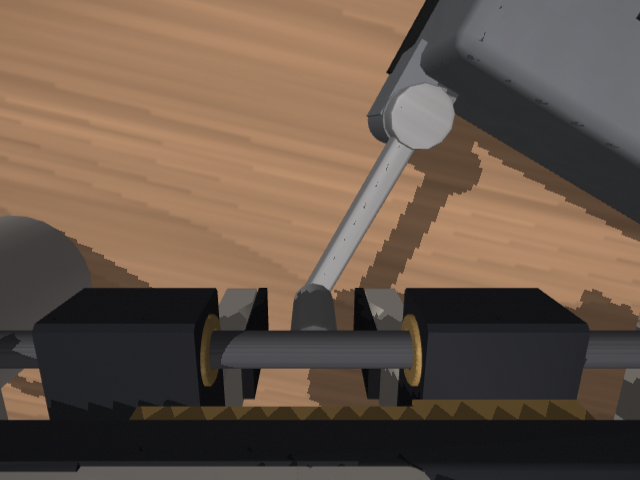

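View pics/t10z.png

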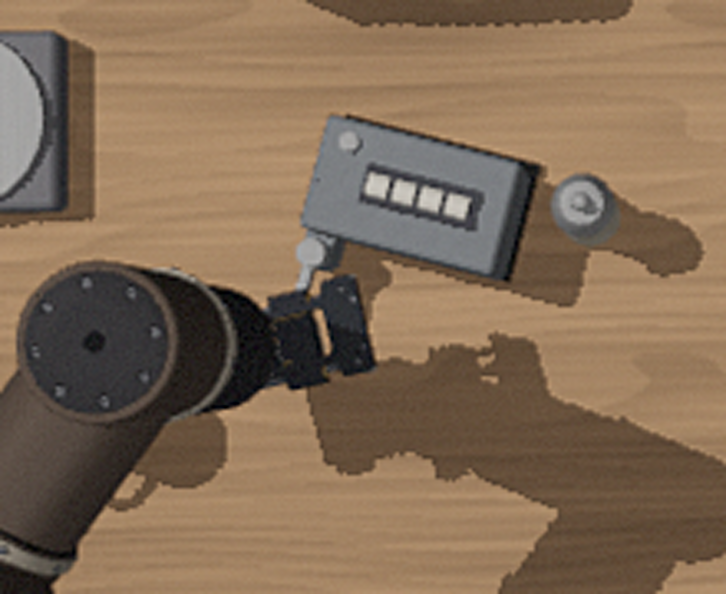

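The knob, at (314, 285–330), sits centred between the pads. Swinging it along its arc.

```bash
python3 -m inch '[[[0.01,-0.044,0,0,0,0],[0,-0.088,0,0,0,0],[-0.006,-0.132,0,0,0,0],[-0.007,-0.177,0,0,0,0],[-0.003,-0.222,0,0,0,0],[0.005,-0.267,0,0,0,0],[0.017,-0.31,0,0,0,0],[0.034,-0.352,0,0,0,0]]]'
python3 -m inch '[[[0.011,-0.02,0,0,0,0],[0.022,-0.04,0,0,0,0],[0.034,-0.058,0,0,0,0],[0.047,-0.077,0,0,0,0],[0.06,-0.095,0,0,0,0],[0.073,-0.112,0,0,0,0]]]'
python3 - <<'E'
from h import *
s,p,f,o=look('wrist','w11')
E
```

```text
t: 23.05
eef_pos: [0.5151, 0.2971, 0.2527]
ee_rot: [-3.139, 0.001, 0.226]
force: [-10.8, 8.9, 2.6]
width: 0.0363
t: 23.8
eef_pos: [0.53, 0.2745, 0.2525]
ee_rot: [-3.14, 0.001, 0.226]
force: [-9.0, 6.8, 1.8]
width: 0.0359
23.8 [0.53   0.2745 0.2525] [-3.1399e+00  1.2000e-03  2.2590e-01] 0.03587441397552181 [-9.   6.8  1.8]
```

View pics/w11.png

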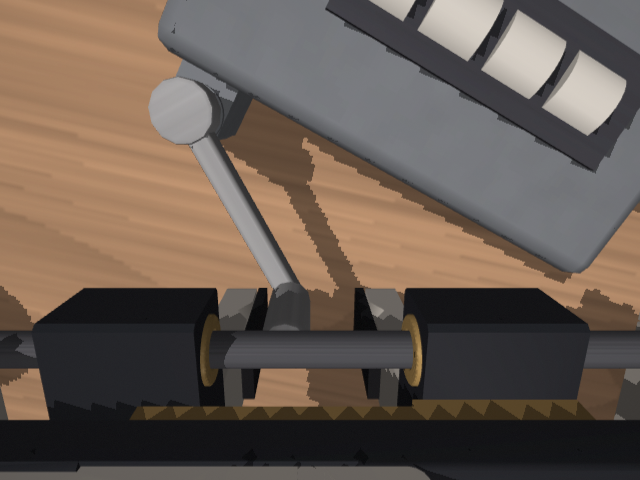

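The knob rests on the trailing pad at about 1.0 rad. Going on to the stop in small steps.

```bash
python3 -m inch '[[[0.01,-0.011,0,0,0,0],[0.021,-0.022,0,0,0,0],[0.032,-0.032,0,0,0,0],[0.04,-0.04,0,0,0,0],[0.049,-0.047,0,0,0,0],[0.049,-0.047,0,0,0,0]]]'
python3 -m inch '[[[0.004,-0.004,0,0,0,0],[0.008,-0.007,0,0,0,0],[0.012,-0.01,0,0,0,0],[0.012,-0.01,0,0,0,0]]]'|grep -E 'pos|force'
```

```text
t: 24.6
eef_pos: [0.5399, 0.2649, 0.2524]
ee_rot: [-3.14, 0.001, 0.226]
force: [-6.2, 5.1, 1.0]
width: 0.0358
eef_pos: [0.5422, 0.2629, 0.2524]
force: [-6.8, 4.7, 1.1]
```

```bash
python3 -m inch '[[[0.004,-0.003,0,0,0,0],[0.008,-0.006,0,0,0,0],[0.008,-0.006,0,0,0,0]]]'|grep -E 'pos|force'
python3 -m inch '[[[0.004,-0.003,0,0,0,0],[0.008,-0.006,0,0,0,0],[0.008,-0.006,0,0,0,0]]]'|grep -E 'pos|force'
```

```text
eef_pos: [0.5438, 0.2617, 0.2524]
force: [-7.8, 5.8, 2.4]
eef_pos: [0.5452, 0.2607, 0.2524]
force: [-8.6, 6.3, 0.8]
```

Run:
```python
from h import *
P=np.array([.59675,.34239]);s=arm.get_state();yaw=s['ee_rot'][2];n=np.array([np.sin(yaw),-np.cos(yaw)])
k=s['eef_pos'][:2]-.009*n; v=R.from_euler('z',.2725).as_matrix()[:2,:2]@(k-P); print(k,np.arctan2(-v[1],-v[0]),np.hypot(*v),s['force'])
look('wrist','w12')
```

```text
[0.54317945 0.26945115] 1.2098162920731843 0.09049795065149673 [-8.64484667  6.26324286  0.79254295]
25.85 [0.5452 0.2607 0.2524] [-3.1401e+00  1.7000e-03  2.2580e-01] 0.03600552432800778 [-8.6  6.3  0.8]
```

View pics/w12.png

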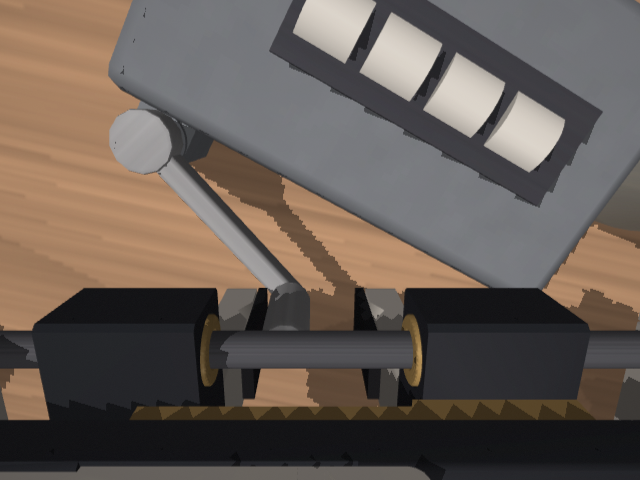

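```bash
python3 -m inch '[[[0.003,-0.002,0,0,0,0],[0.006,-0.004,0,0,0,0],[0.006,-0.004,0,0,0,0]]]'|grep -E 'pos|force'
python3 -m inch '[[[0,0,0,0,0,0],[0,0,0,0,0,0]]]'|grep -E 'pos|force'
```

```text
eef_pos: [0.5458, 0.2603, 0.2523]
force: [-12.8, 9.7, 4.0]
eef_pos: [0.5458, 0.2603, 0.2523]
force: [-12.6, 8.7, 3.0]
```

The force jumped while the tool barely moved, so the lever is at its stop. Holding, then lifting straight off.

```bash
python3 -m inch '[[[0,0,0,0,0,0],[0,0,0,0,0,0],[0,0,0,0,0,0],[0,0,0,0,0,0],[0,0,0,0,0,0],[0,0,0,0,0,0]]]'|grep -E 't:|pos|force'
python3 -m inch '[[[0,0,0.31,0,0,0],[0,0,0.6,0,0,0],[0,0,0.7,0,0,0]]]'|grep -E 't:|pos|force'
python3 - <<'E'
from h import *
look('wrist','w13')
E
python3 -m inch '[[[0,0,0,0,0,0],[-0.25,0,0,0,0,0],[-0.4,0,0,0,0,0],[-0.4,0,0,0,0,0],[-0.4,0,0,0,0,0],[-0.4,0,0,0,0,0],[-0.4,0,0,0,0,0],[-0.4,0,0,0,0,0]]]'|grep -E 't:|pos|force'
python3 -m inch '[[[0,0,0,0,0,0],[0,0,0,0,0,0],[0,0,0,0,0,0],[0,0,0,0,0,0],[0,0,0,0,0,0],[0,0,0,0,0,0],[0,0,0,0,0,0],[0,0,0,0,0,0]]]'|grep -E 't:|pos|force'
python3 - <<'E'
from h import *
look('wrist','w14')
E
```

```text
t: 27.28
eef_pos: [0.5458, 0.2603, 0.2523]
ee_rot: [-3.139, 0.002, 0.226]
force: [-12.9, 8.9, 2.9]
t: 27.65
eef_pos: [0.5481, 0.2595, 0.3972]
ee_rot: [-3.139, -0.006, 0.226]
force: [-0.3, 0.3, -0.5]
27.65 [0.5481 0.2595 0.3972] [-3.1391 -0.0059  0.2264] 0.03595945034648815 [-0.3  0.3 -0.5]
t: 28.7
eef_pos: [0.4681, 0.2596, 0.3921]
ee_rot: [3.141, 0.0, 0.226]
force: [-0.7, 0.4, 0.4]
t: 29.7
eef_pos: [0.4678, 0.2597, 0.3924]
ee_rot: [3.142, 0.0, 0.226]
force: [-0.6, -0.5, -0.5]
29.7 [0.4678 0.2597 0.3924] [3.1415 0.     0.226 ] 0.03613532630811211 [-0.6 -0.5 -0.5]
```

View pics/w13.png

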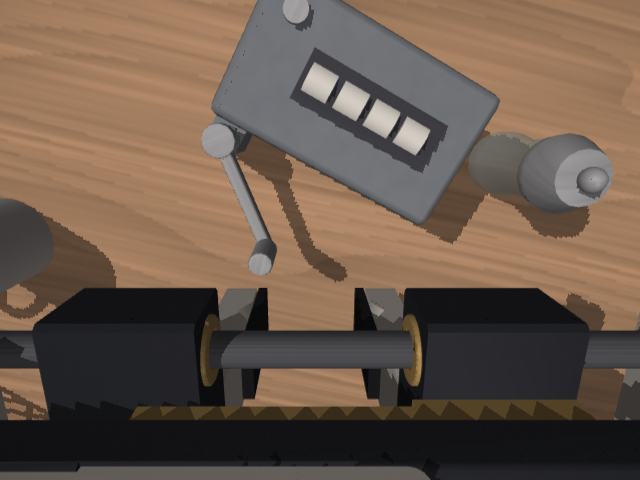

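View pics/w14.png

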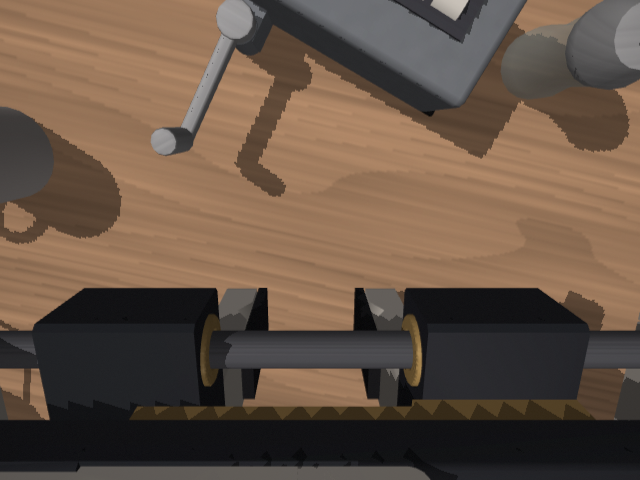

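In w13 the freed lever is swinging back, and in w14 it is at rest with the knob at (165,142). One overall check before handing in.

```bash
python3 -m inch '[[[0,0,0,0,0,0],[0,0,0,0,0,0],[0,0,0,0,0,0],[0,0,0,0,0,0]]]'|grep -E 't:|pos|force'
python3 - <<'E'
from h import *
s,p,f,o=look('top','t15')
a=cv2.imread('pics/top0.png')[190:270,365:465];b=f[190:270,365:465]
cv2.imwrite('pics/cmp.png',cv2.resize(np.hstack([a,b]),None,fx=4,fy=4,interpolation=cv2.INTER_CUBIC))
s,p,g,o=look('side','s15')
sp=arm.camera_params('wrist')
k=bp(__import__('pickle').load(open('pics/w14.pkl','rb'))[1],164.5,142,.104);print('knob now',k)
E
```

```text
t: 30.25
eef_pos: [0.4678, 0.2597, 0.3925]
ee_rot: [-3.142, -0.0, 0.226]
force: [1.5, -1.3, 0.2]
30.25 [0.4678 0.2597 0.3925] [-3.1416 -0.      0.226 ] 0.03587890231637465 [ 1.5 -1.3  0.2]
30.3 [0.4678 0.2597 0.3925] [-3.1416 -0.      0.226 ] 0.036437647361111325 [-0.1  0.2  0.6]
knob now [0.50943694 0.3658142  0.104     ]
```

View pics/t15.png

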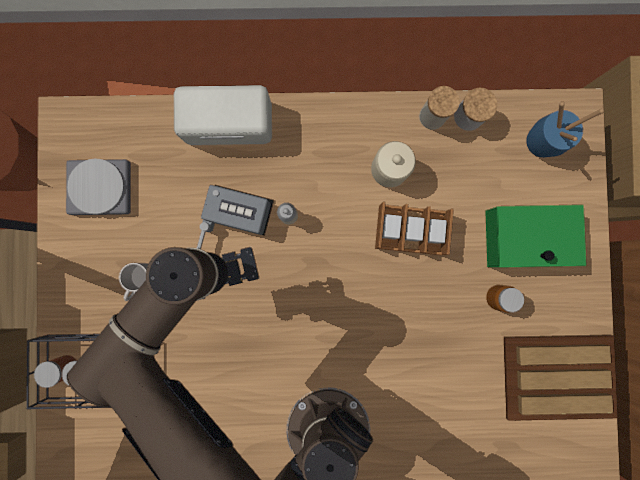

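View pics/cmp.png

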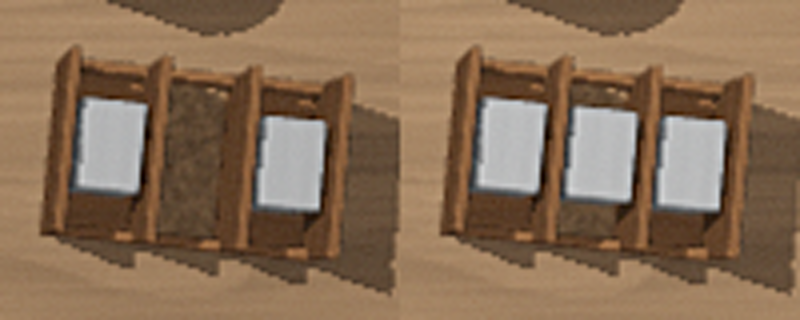

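```bash
python3 -c "
from station import arm
print(arm.job_done())"
```

```text
the job is handed in; nothing more can be done
None
```

The tin is in the rack's empty bay, the tally lever has been swung to its stop and released, and I handed the job in at about 30 s of the 72 s allowed.

- **Tin:** I lifted it out across its 46 mm side, set it down at about (0.46, 0), and took it again across its 64 mm side. I lowered it into the bay in millimetre steps until it touched the pad, with contact at about 6–12 N, then let go. The last pictures show it upright, about midway along the pad, with cork showing at both ends.
- **Lever:** I pushed the knob to the stop. There the force jumped from about 11 to 16 N while the tool barely moved. I held it about 1 s, then lifted straight off. It sprang back by itself, and the knob ended within about 1 mm of where it started.
- **Other things:** the other two tins look unmoved in a before/after crop of the rack. The mill, canister and jar look unmoved in the last top view. The arm partly hid the mug there, so I couldn't check it fully, but nothing went near it.

**Disagreements:** one fit of the tin's position while it was in the hand was about 2.5 mm off, with large residuals. I ignored it in favour of the earlier measurement, and the tin went into the bay without any side force. The lever angle I worked out at the stop was about 1.21 rad against the nominal 1.20, within what my position measurements can resolve.

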